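# Unlock the coffee-pod drawer with the key from the hook

### The job

Unlock the coffee-pod drawer: lift the key off its hook, push it fully home in the lock on top of the drawer unit and turn it clockwise until the drawer springs out. Leave the key fully in the lock, take your hand away, and do not shift the tins, jars and pod standing about.

Things in the scene. Friction and masses are not known exactly. Their poses are not given: they have to be found in the camera images.
- key: The key, hanging upright from the hook: black grip block 12 x 27 x 24 mm (x, y, z), a long eye above, a flat steel blade below; about 35 g. Origin at the shoulder: centre of the grip's underside, where the blade starts. z points up from blade to eye, x across the flat of the key, y along its width. Turned half round about z it is the same, and fits the lock either way round.
- key_grip (a point): Point to grip the key, 22 mm above its shoulder (key's axes). Grip across the 27 mm width, along the key's y: the hook's rod runs along the key's x through the eye, between the fingers, and its tip stands 36 mm above this point. Wall cabinets hang over the back of the worktop (beyond about x = 0.62 m, from about 0.46 m up): keep the wrist in front of them.
- key_eye (a point): Inside top of the key's eye, 46 mm above the shoulder (key's axes), where it hangs on the rod. The eye is a closed loop of 6 mm bar in the key's yz plane: inside 15 mm wide, 22 mm tall (24 to 46 mm above the shoulder); its top is 52 mm above the shoulder.
- key_tip (a point): Tip of the key's blade, 28 mm below the shoulder (key's axes). The blade is 4 mm thick (key's x), 12 mm wide (key's y) and 28 mm long, its tip rounded over the last 3.5 mm.
- hook_low (a point): Low point of the front hook, on the axis of its 4 mm steel rod, 125 mm above the worktop. Axes: z up, x from the hook's tip back to the post, so the hook points to -x. The key can be drawn off to -x once lifted 13 to 17 mm from where it hangs; lifted more, the bottom of its eye meets the rod.
- hook_tip (a point): Top of the hook's upturned tip: 14 mm above and 10 mm to -x of the low point (same axes). The stand is fixed: its post is 60 mm to +x of the low point, on a round base 100 mm across. A second hook on the far side carries a fixed bottle opener. Nothing on the stand is higher than the tips.
- pod_unit: Dark steel coffee-pod drawer unit, 220 (x) x 180 (y) mm, top 95 mm above the worktop; fixed. Origin under its centre, z up, x from front to back, so its front looks to -x. The lock is in the top on the middle line, 45 mm behind the front edge (65 mm to -x of the centre). A 3 mm rubber mat lies behind it, from 37 mm to +x of the lock's centre to the back.
- keyway (a point): Centre of the lock, level with the upper face of its light metal ring (39 mm across, hole 25 mm), 97 mm above the worktop. Axes turn with the brass plug in the ring: z up, x along the keyway; locked, x is along the unit's x. Keyway: slot 14.6 mm long (x), 6.4 mm wide (y), with a countersink 3.5 mm wide and 6 mm deep all round, its face 0.5 mm below the ring's.
- keyway_floor (a point): Bottom of the keyway, 28 mm below the ring's face. Fully home, the key's shoulder sits on the ring, its tip is here and its origin at the point keyway. The last 6 mm go against a light spring plunger (1 to 3 N). The plug does not turn until the plunger is pressed nearly all the way (about 5 mm); once turned it holds the plunger down itself (1.5 mm short of the bottom).
- lock_plug (a joint): Angle of the lock's plug, rad: 0 locked (at the start), growing clockwise seen from above, stop at 1.4. It lifts a hidden bolt that lets the drawer go at about 1.0. It turns lightly (0.03 N m) and stays where it is left. The key has about 0.2 rad of play in the slot: turning the hand 1.4 rad clockwise brings the plug to about 1.2.
- pod_drawer (a joint): How far the drawer has come out, m: 0 shut, 0.06 fully out, towards the unit's -x. A spring of about 4 N pushes it out as soon as the bolt is withdrawn and keeps it out; shut and locked it does not move.
- drawer_front (a point): Middle of the drawer's front face, 47 mm above the worktop, where its small round knob (20 mm proud) sits; axes as the unit's. The front is 180 mm wide and 88 mm tall. Coffee pods stand inside.
- sardine_tin: flat oval fish tin, 63x105x25 mm, lying on the drawer unit's rubber mat behind the lock; a bystander, not to be disturbed. Origin at the centre of its underside.
- honey_jar: honey jar, 61 mm across, 89 mm tall, standing between the hook stand and the drawer unit; a bystander, not to be disturbed. Origin at the centre of its underside.
- tuna_tin: flat round tin, 86 mm across, 40 mm tall, at the left side; a bystander, not to be disturbed. Origin at the centre of its underside.
- spice_jar: small spice jar, 40 mm across, 108 mm tall, at the right side; a bystander, not to be disturbed. Origin at the centre of its underside.
- loose_pod: coffee pod, 52 mm across, 43 mm tall, at the right side; a bystander, not to be disturbed. Origin at the centre of its underside.

How it is judged:
On the way, in this order (a step that is already met when the one before it is completed fails the run):
1. the key is off the hook and taken away from it (distance between key and hook_low above 0.1 m), for 0.1 s.
2. the key is pushed fully home in the lock (shoulder within 4 mm of the ring) while the drawer is still shut (z of key in the frame of keyway below 0.004 m and horizontal distance between key and keyway below 0.005 m and angle between key's own z axis and vertical below 0.15 rad and value of joint pod_drawer below 0.01 m), for 0.05 s.
At the end, for the whole second after the job is handed in: The drawer has sprung out by more than 50 mm and is at rest, the lock stands turned (plug beyond 0.95 rad), and the key is left standing in it: shoulder within 4 mm of the ring, within 5 mm of the centre, upright within 0.15 rad, at rest (value of joint pod_drawer above 0.05 m and value of joint lock_plug above 0.95 rad and z of key in the frame of keyway below 0.004 m and horizontal distance between key and keyway below 0.005 m and angle between key's own z axis and vertical below 0.15 rad and linear speed of key below 0.02 m/s and not (velocity of joint pod_drawer above 0.01 m/s)); the robot touches nothing.
It fails at once if the sardine tin is shifted by more than 30 mm (distance of sardine_tin from where it was at the start of the episode above 0.03 m).
It fails at once if the honey jar is shifted by more than 30 mm (distance of honey_jar from where it was at the start of the episode above 0.03 m).
It fails at once if the tuna tin is shifted by more than 30 mm (distance of tuna_tin from where it was at the start of the episode above 0.03 m).
It fails at once if the spice jar is shifted by more than 30 mm (distance of spice_jar from where it was at the start of the episode above 0.03 m).
It fails at once if the loose pod is shifted by more than 30 mm (distance of loose_pod from where it was at the start of the episode above 0.03 m).
It also fails if it takes over 58 s, if anything falls off the work surface, if the arm or the gripper's body presses on something with over 40 N, if the wrist force passes 120 N, or if a joint passes its speed limit or range.

### The arm

A 6-joint arm with a two-finger parallel gripper is mounted at the origin on a cart in front of the work surface, level with it; the furniture and walls round the work are solid. World frame = base frame: x ahead of the robot, y to its left, z up, the work surface at z = 0. Lengths are in m, angles in rad, forces in N, time in s.
With the tool pointing down it reaches from about 0.35 to 0.925 m from the base axis. Payload 6.4 kg.
Tool frame: the origin (TCP) lies midway between the tips of the shut fingers; the grasp point (between the pads) lies 19 mm behind it (robot.grip_depth is the distance from the TCP to the grasp point, in m); z points along the fingers, y is the line along which they close (so a half turn about z gives the same grasp; the last joint's range is limited). The gripper opens to 85 mm and grips with 20 to 120 N. Pads are 22 mm wide; open, the fingers measure 114 mm over their backs; the gripper's body (76 mm by 85 mm) begins 54 mm behind the grasp point. The pads swing forward as they close: fully open they stand 13 mm farther back than shut.
Start: joints at [1.158, 0.245, 1.558, -0, 1.339, -0.174], TCP at [0.154, 0.632, 0.231] pointing down, gripper open.
Joint ranges: [-3.13, 3.13], [-1.02, 2.26], [0.13, 2.54], [-0.95, 4.09], [0.21, 2.88], [-2.74, 2.74]. Speed limits (rad/s): [2.57, 2.57, 3.14, 3.14, 3.14, 3.14].

### API

Orientations are given as a 3x3 rotation matrix whose columns are the frame's x, y, z axes.
In Python, from workcell import readout, vision, robot gives the robot as it stands.
- The arm moves only by the tool apply_moves, never from a script. Its argument "targets" is a list of rows, each an object of numbers: "x", "y", "z": the shift along the world's x, y, z in units of 25 mm (1.0 is 25 mm); "ax", "ay", "az": the turn, a rotation vector about the world's x, y, z in units of 5 degrees (1.0 is 5 degrees); "fingers": the opening, from -1 (shut) to 1 (fully open). A call has 1 to 20 rows; each row shifts and turns the commanded pose from where the row before left it; what a row does not reach is not made up. A row lasts 1/12 s, in which the tool goes at most 41.7 mm and 7.16 degrees, less where a joint would pass 70% of its speed; a pose out of reach is approached as far as the arm can. A call is refused whole if a number of a shift passes 1 or a number of a turn 1, either way. A call with a gripper value outside its range is refused whole. The fingers move at their own pace and stop on an object; the grip force is fixed at half the most. Time passes only in rows, so rows that do not move let the fingers close. It gives the time, the measured TCP pose, the force, the opening and the grip force at its end, in the units of the state.
- readout.get_obs(): the state, without advancing time (a new reading comes with each control period).
- vision.camera(name): name is "scene" or "top" or "wrist"; returns the picture (420x560x3 uint8, red, green, blue); there is no depth.
- vision.get_calibration(name): a dict with "camera_matrix" (3x3 intrinsics, pixels), "k1" (the pictures are not rectified: a ray, as slopes to the right and down, at radius r is drawn at 1 + k1 r^2 times it, then the intrinsics apply), "R" (3x3) and "t" (3): a world point X has camera coordinates R X + t. Camera axes: x right, y down, z forward; pixel columns grow to the right and rows downward; lengths in m; the calibration is good to about 2 mm. A picture is of the moment at which its call begins: read the wrist's pose just before it. get_calibration takes no time and is no camera call; for the wrist camera it gives the pose at the moment of the call.
- robot.hand_in(): hands the job in; it is judged then, once.
The state is a dict: "time_s": time; "joint_positions": joint angles; "qd": joint speeds; "tau": joint torques, N m; "tool_pos": TCP position; "ee_rot": TCP orientation; "wrist_force": force on the tool from outside, world axes, zero at the start; "torque": the same for the moment, N m; "width": finger opening in m; "grip_force": force on a finger pad.
Only numpy, scipy, OpenCV 4.12 (cv2) and the standard library are available. Lean on these libraries where they do the work, as an engineer would, in place of code of your own. Each camera call takes 0.05 s, during which the arm holds its last target. There are 200 camera calls.

## Working session

There is one attempt and no reset: what is moved stays moved. The work goes in short steps, Python scripts to look and compute and a tool call to move; the robot and the scene stay as the last step left them, time stands still between calls to the robot, and variables do not carry over. Pictures are saved under pics/ and viewed, at most 10 in all, crops included, and the job is handed in when it is done.

Besides the shell and the picture viewer there is one more tool, called after ">>>" in YAML: its name, and indented under it one key for each argument. apply_moves: Moves the arm, as the interface text tells. Its arguments: {"type":"object","properties":{"targets":{"type":"array","items":{"type":"object","properties":{"x":{"type":"number"},"y":{"type":"number"},"z":{"type":"number"},"ax":{"type":"number"},"ay":{"type":"number"},"az":{"type":"number"},"fingers":{"type":"number"}}}}},"required":["targets"]}

```bash
mkdir -p pics; ls
cat > h.py <<'E'
import numpy as np,cv2
from workcell import readout,vision,robot
def cal(n):
    c=vision.get_calibration(n);return {k:np.array(v,float) for k,v in c.items() if k in('camera_matrix','k1','R','t')}
def proj(c,X):
    p=np.atleast_2d(X)@c['R'].T+c['t'];s=p[:,:2]/p[:,2:]
    s=s*(1+c['k1']*(s**2).sum(1,keepdims=True));K=c['camera_matrix']
    return s@K[:2,:2].T+K[:2,2]
def ray(c,uv):
    K=c['camera_matrix'];d=np.linalg.solve(K[:2,:2],np.array(uv,float)-K[:2,2]);s=d.copy()
    for _ in range(30): s=d/(1+c['k1']*(s@s))
    v=c['R'].T@np.r_[s,1];return -c['R'].T@c['t'],v/np.linalg.norm(v)
def onz(c,uv,z):
    o,v=ray(c,uv);return o+v*(z-o[2])/v[2]
def tri(L):
    A=0;b=0
    for c,uv in L:
        o,v=ray(c,uv);P=np.eye(3)-np.outer(v,v);A=A+P;b=b+P@o
    X=np.linalg.solve(A,b);return X,[proj(c,X)[0]-np.array(uv) for c,uv in L]
E
python3 - <<'E'
from h import *
for n in('scene','top'):
    im=vision.camera(n);cv2.imwrite(f'pics/{n}0.png',im[...,::-1])
    c=cal(n);print(n,c['camera_matrix'].round(1).tolist(),c['k1'],(-c['R'].T@c['t']).round(3),c['R'].round(2).tolist())
a,b=(cv2.imread(f'pics/{n}0.png') for n in('scene','top'))
cv2.imwrite('pics/s1.png',cv2.resize(a,(800,600)));cv2.imwrite('pics/t1.png',cv2.resize(b,(800,600)))
print(readout.get_obs())
E
```

```text
pics
scene [[392.5, 0.0, 281.2], [0.0, 392.5, 206.0], [0.0, 0.0, 1.0]] -0.01934597840479212 [-0.382 -0.721  0.723] [[0.65, -0.76, 0.0], [-0.37, -0.32, -0.87], [0.67, 0.56, -0.49]]
top [[449.4, 0.0, 287.6], [0.0, 449.4, 212.0], [0.0, 0.0, 1.0]] -0.1459739098390344 [0.206 0.007 1.681] [[-0.01, -1.0, 0.01], [-0.98, 0.01, -0.18], [0.18, -0.02, -0.98]]
{'time_s': 0.1, 'joint_positions': array([ 1.15788118e+00,  2.45757507e-01,  1.55890149e+00, -4.50070395e-06,
        1.33869194e+00, -1.74090400e-01]), 'qd': array([ 9.96380578e-05, -2.98358429e-03, -3.08488792e-03,  7.55057085e-05,
        1.00516922e-03,  2.36032008e-03]), 'tau': array([-1.44074940e-03, -4.30668819e+01, -3.27128541e+01, -1.76000485e-04,
        2.84850859e-03, -5.01379887e-06]), 'tool_pos': array([0.15354886, 0.63108548, 0.23027698]), 'ee_rot': array([[-9.71616806e-01,  2.36559275e-01, -7.01553440e-04],
       [ 2.36560124e-01,  9.71615515e-01, -1.61226440e-03],
       [ 3.00244110e-04, -1.73246275e-03, -9.99998454e-01]]), 'wrist_force': array([ 0.43601325, -0.60250492,  0.0719541 ]), 'torque': array([ 0.02416674, -0.02144022,  0.02385035]), 'grip_force': 0.0, 'width': 0.08556067875700447}
```

View pics/s1.png

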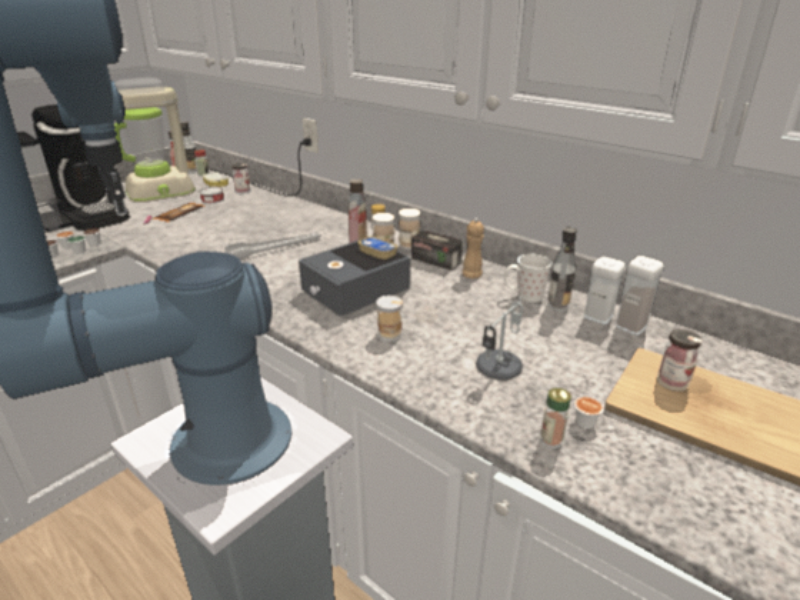

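View pics/t1.png

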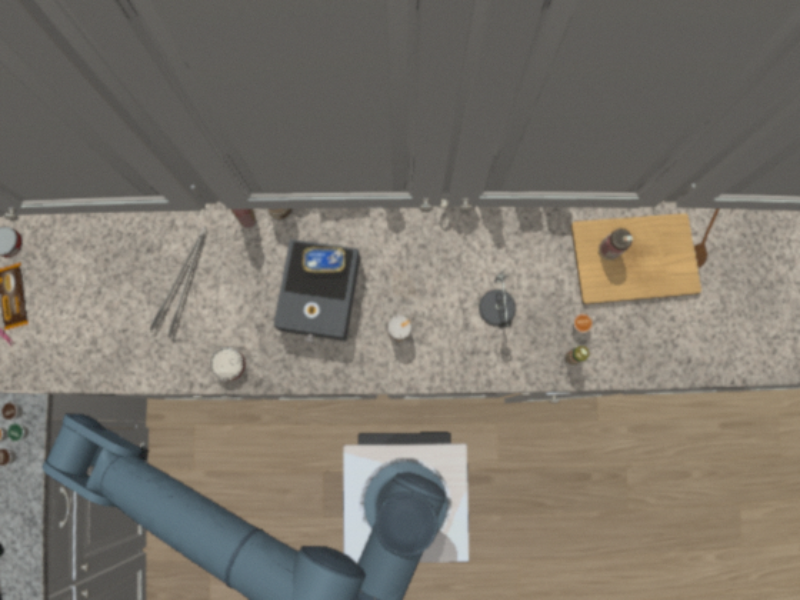

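The scene view shows the key at about (489,335) on the stand at (500,360) and the lock at (336,265). The top view shows the key near (505,345), the stand at (498,308), the lock at (312,310), and the unit's corners at about (293,242), (358,250), (348,339) and (276,327).

Run:
```python
from h import *
s,t=cal('scene'),cal('top');f=.7
print('key',tri([(s,(489*f,340*f)),(t,(505*f,346*f))]))
print('lock',tri([(s,(336*f,265*f)),(t,(312*f,310*f))]), onz(t,(312*f,310*f),.097))
print('base',onz(t,(498*f,308*f),0.01))
for u in((293,242),(358,250),(348,339),(276,327)): print('cor',onz(t,(u[0]*f,u[1]*f),.095).round(3))
for n,u,z in(('jar',(400,327),.089),('spice',(579,354),.108),('pod',(583,323),.043),('tuna',(228,363),.04)): print(n,onz(t,(u[0]*f,u[1]*f),z).round(3))
w=cal('wrist');o=readout.get_obs();R=o['ee_rot'];C=-w['R'].T@w['t']
print('cam in tool',R.T@(C-o['tool_pos']),(w['R']@R).round(3).tolist(),w['camera_matrix'].tolist())
```

```text
key (array([ 0.39689716, -0.26130618,  0.12304504]), [array([-6.20682675,  0.81091872]), array([ 3.78937283, -2.99458455])])
lock (array([0.48595483, 0.22980148, 0.0941556 ]), [array([-0.24011988,  0.02326192]), array([ 0.16061872, -0.18181324])]) [0.48479532 0.22996895 0.097     ]
base [ 0.5013043  -0.25092429  0.01      ]
cor [0.663 0.283 0.095]
cor [0.64  0.115 0.095]
cor [0.411 0.139 0.095]
cor [0.443 0.32  0.095]
jar [0.441 0.01  0.089]
spice [ 0.366 -0.436  0.108]
pod [ 0.454 -0.469  0.043]
tuna [0.358 0.454 0.04 ]
cam in tool [ 6.75693763e-02  6.23882930e-05 -1.41332424e-01] [[0.001, 1.0, 0.001], [-0.963, 0.001, -0.27], [-0.27, -0.001, 0.963]] [[342.27802682050446, 0.0, 281.0901743201368], [0.0, 342.27802682050446, 208.62632459119274], [0.0, 0.0, 1.0]]
```

>>> apply_moves:
  targets:
    - {"x": 0.6, "y": -0.9, "az": 0.15}
    - {"x": 0.6, "y": -0.9, "az": 0.15}
    - {"x": 0.6, "y": -0.9, "az": 0.15}
    - {"x": 0.6, "y": -0.9, "az": 0.15}
    - {"x": 0.6, "y": -0.9, "az": 0.15}
    - {"x": 0.6, "y": -0.9, "az": 0.15}
    - {"x": 0.6, "y": -0.9, "az": 0.15}
    - {"x": 0.6, "y": -0.9, "az": 0.15}
    - {"x": 0.6, "y": -0.9, "az": 0.15}
    - {"x": 0.6, "y": -0.9, "az": 0.15}
    - {"x": 0.6, "y": -0.9, "az": 0.15}
    - {"x": 0.6, "y": -0.9, "az": 0.15}
    - {"x": 0.6, "y": -0.9, "az": 0.15}
    - {"x": 0.6, "y": -0.9, "az": 0.15}
    - {"x": 0.6, "y": -0.9, "az": 0.15}
    - {"x": 0.6, "y": -0.9, "az": 0.15}
    - {"x": 0.6, "y": -0.9, "az": 0.15}
    - {"x": 0.6, "y": -0.9, "az": 0.15}
    - {}
    - {}

```text
validation failed for argument at $.ta...
```

```bash
cat >> h.py <<'E'
import pickle
def snap(n,name,view=None):
    c=cal(n);im=vision.camera(n)[...,::-1].copy();cv2.imwrite(f'pics/{name}.png',im);pickle.dump(c,open(f'{name}.pkl','wb'))
    if view:
        x0,y0,x1,y1,k=view;cv2.imwrite(f'pics/{name}_v.png',cv2.resize(im[y0:y1,x0:x1],None,fx=k,fy=k,interpolation=cv2.INTER_CUBIC))
    return c,im
def load(name): return pickle.load(open(f'{name}.pkl','rb')),cv2.imread(f'pics/{name}.png')
E
python3 - <<'E'
from h import *
o=readout.get_obs();print(o['time_s'],o['tool_pos'],o['ee_rot'].round(3).tolist())
c,im=snap('wrist','w1',(0,0,560,420,1.42));print(proj(c,[.485,.23,.097]))
E
```

```text
0.1 [0.15354886 0.63108548 0.23027698] [[-0.972, 0.237, -0.001], [0.237, 0.972, -0.002], [0.0, -0.002, -1.0]]
[[ 19.32547652 538.52568209]]
```

View pics/w1_v.png

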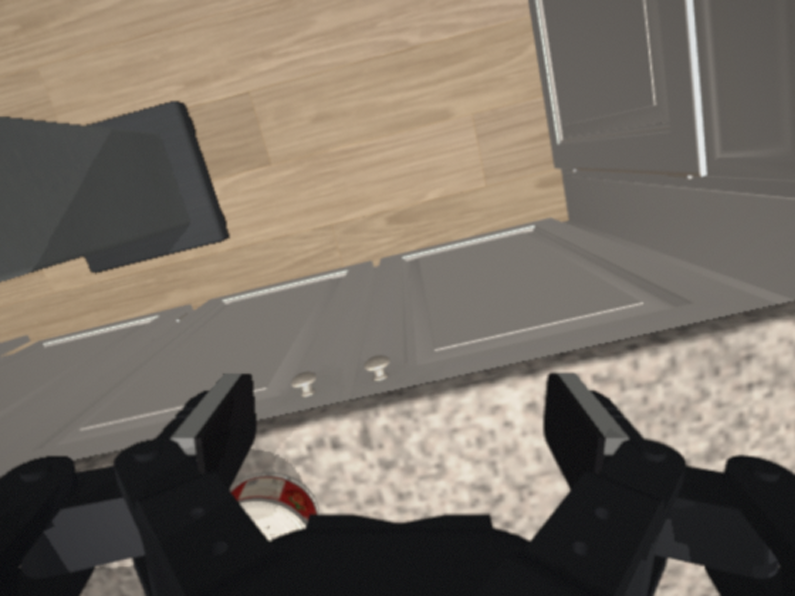

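The wrist view shows the opened fingers at the bottom left and right, over the counter's front edge. The move was refused, so I'll give every field this time.

>>> apply_moves:
  targets:
    - {"x": 0.6, "y": -0.9, "z": 0, "ax": 0, "ay": 0, "az": 0.15, "fingers": 1}
    - {"x": 0.6, "y": -0.9, "z": 0, "ax": 0, "ay": 0, "az": 0.15, "fingers": 1}
    - {"x": 0.6, "y": -0.9, "z": 0, "ax": 0, "ay": 0, "az": 0.15, "fingers": 1}
    - {"x": 0.6, "y": -0.9, "z": 0, "ax": 0, "ay": 0, "az": 0.15, "fingers": 1}
    - {"x": 0.6, "y": -0.9, "z": 0, "ax": 0, "ay": 0, "az": 0.15, "fingers": 1}
    - {"x": 0.6, "y": -0.9, "z": 0, "ax": 0, "ay": 0, "az": 0.15, "fingers": 1}
    - {"x": 0.6, "y": -0.9, "z": 0, "ax": 0, "ay": 0, "az": 0.15, "fingers": 1}
    - {"x": 0.6, "y": -0.9, "z": 0, "ax": 0, "ay": 0, "az": 0.15, "fingers": 1}
    - {"x": 0.6, "y": -0.9, "z": 0, "ax": 0, "ay": 0, "az": 0.15, "fingers": 1}
    - {"x": 0.6, "y": -0.9, "z": 0, "ax": 0, "ay": 0, "az": 0.15, "fingers": 1}
    - {"x": 0.6, "y": -0.9, "z": 0, "ax": 0, "ay": 0, "az": 0.15, "fingers": 1}
    - {"x": 0.6, "y": -0.9, "z": 0, "ax": 0, "ay": 0, "az": 0.15, "fingers": 1}
    - {"x": 0.6, "y": -0.9, "z": 0, "ax": 0, "ay": 0, "az": 0.15, "fingers": 1}
    - {"x": 0.6, "y": -0.9, "z": 0, "ax": 0, "ay": 0, "az": 0.15, "fingers": 1}
    - {"x": 0.6, "y": -0.9, "z": 0, "ax": 0, "ay": 0, "az": 0.15, "fingers": 1}
    - {"x": 0.6, "y": -0.9, "z": 0, "ax": 0, "ay": 0, "az": 0.15, "fingers": 1}
    - {"x": 0, "y": 0, "z": 0, "ax": 0, "ay": 0, "az": 0, "fingers": 1}
    - {"x": 0, "y": 0, "z": 0, "ax": 0, "ay": 0, "az": 0, "fingers": 1}

```text
time_s: 1.65
tool_pos: [0.3941, 0.2707, 0.2311]
ee_rot: [[-0.999, 0.032, -0.0], [0.032, 0.999, 0.0], [0.0, 0.0, -1.0]]
wrist_force: [-0.3, 0.2, 0.1]
width: 0.0856
grip_force: 0.0
```

Run:
```python
from h import *
c,im=snap('wrist','w2',(0,0,560,420,1.42));print(proj(c,[.485,.23,.097])*1.42)
```

```text
[[340.08120811 421.583905  ]]
```

View pics/w2_v.png

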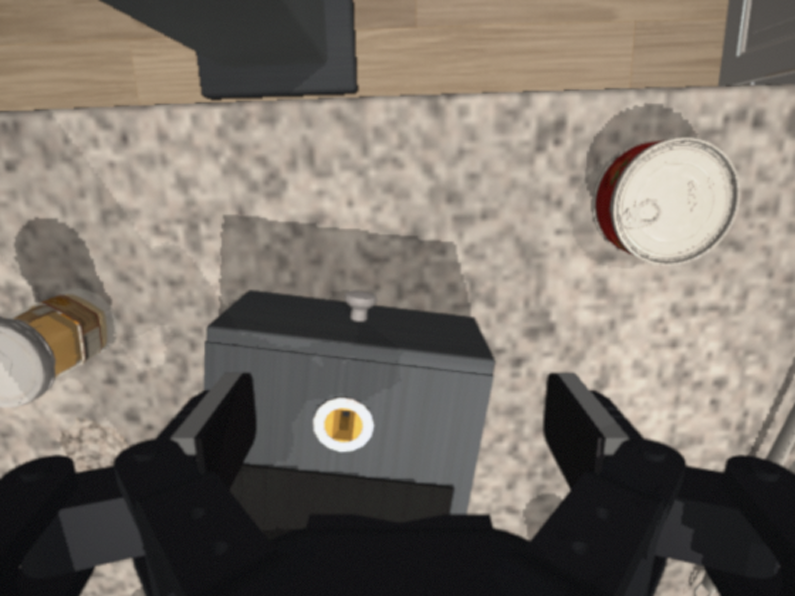

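The picture shows the white lock ring centred at about (344,425) (scaled), with its brass slot along the unit's x. The unit's front top edge runs from (208,343) to (493,375).

>>> apply_moves:
  targets:
    - {"x": 0.2, "y": -0.9, "z": 0, "ax": 0, "ay": 0, "az": 0, "fingers": 1}
    - {"x": 0.2, "y": -0.9, "z": 0, "ax": 0, "ay": 0, "az": 0, "fingers": 1}
    - {"x": 0.2, "y": -0.9, "z": 0, "ax": 0, "ay": 0, "az": 0, "fingers": 1}
    - {"x": 0.2, "y": -0.9, "z": 0, "ax": 0, "ay": 0, "az": 0, "fingers": 1}
    - {"x": 0, "y": 0, "z": 0, "ax": 0, "ay": 0, "az": 0, "fingers": 1}
    - {"x": 0, "y": 0, "z": 0, "ax": 0, "ay": 0, "az": 0, "fingers": 1}
    - {"x": 0, "y": 0, "z": 0, "ax": 0, "ay": 0, "az": 0, "fingers": 1}

```text
time_s: 2.28
tool_pos: [0.4133, 0.1825, 0.2312]
ee_rot: [[-1.0, 0.028, -0.0], [0.028, 1.0, 0.0], [0.0, 0.0, -1.0]]
wrist_force: [0.2, -0.3, -0.2]
width: 0.0856
grip_force: 0.0
```

```bash
cat >> h.py <<'E'
def ring(im,g,r=45):
    # bright, grey ring near pixel g: outer contour, ellipse fit
    x0,y0=int(g[0])-r,int(g[1])-r;p=im[max(y0,0):y0+2*r,x0:x0+2*r].astype(int)
    m=(p.min(2)>170).astype(np.uint8)
    C=max(cv2.findContours(m,cv2.RETR_EXTERNAL,cv2.CHAIN_APPROX_NONE)[0],key=cv2.contourArea)
    e=cv2.fitEllipse(C);return np.array(e[0])+(x0,max(y0,0)),e[1:]
E
python3 - <<'E'
from h import *
print(readout.get_obs()['tool_pos'])
snap('wrist','w3')
L=[]
for n in('w2','w3'):
    c,im=load(n);g=proj(c,[.485,.23,.097])[0];u,e=ring(im,g);print(n,g.round(1),u.round(1),e,onz(c,u,.097).round(4));L.append((c,u))
print(tri(L))
c,_=load('w2')
a,b=onz(c,(208/1.42,343/1.42),.095),onz(c,(493/1.42,375/1.42),.095);d=b-a;print(a,b,np.degrees(np.arctan2(-d[0],d[1])),(a+b)/2)
E
```

```text
[0.4133376  0.18250331 0.23123281]
w2 [239.5 296.9] [241.4 298.8] ((36.71884536743164, 41.47788619995117), 96.6924057006836) [0.487  0.2316 0.097 ]
w3 [337.3 274.8] [338.4 276.8] ((38.45629119873047, 42.92439651489258), 78.2119369506836) [0.487 0.231 0.097]
(array([0.48794157, 0.23132918, 0.09522219]), [array([-0.01303073, -0.06920469]), array([0.01737732, 0.06961027])])
[0.43012067 0.15239523 0.095     ] [0.45671925 0.32677001 0.095     ] -8.672868071527615 [0.44341996 0.23958262 0.095     ]
```

>>> apply_moves:
  targets:
    - {"x": -0.14, "y": -0.98, "z": 0, "ax": 0, "ay": 0, "az": 0, "fingers": 1}
    - {"x": -0.14, "y": -0.98, "z": 0, "ax": 0, "ay": 0, "az": 0, "fingers": 1}
    - {"x": -0.14, "y": -0.98, "z": 0, "ax": 0, "ay": 0, "az": 0, "fingers": 1}
    - {"x": -0.14, "y": -0.98, "z": 0, "ax": 0, "ay": 0, "az": 0, "fingers": 1}
    - {"x": -0.14, "y": -0.98, "z": 0, "ax": 0, "ay": 0, "az": 0, "fingers": 1}
    - {"x": -0.14, "y": -0.98, "z": 0, "ax": 0, "ay": 0, "az": 0, "fingers": 1}
    - {"x": -0.14, "y": -0.98, "z": 0, "ax": 0, "ay": 0, "az": 0, "fingers": 1}
    - {"x": -0.14, "y": -0.98, "z": 0, "ax": 0, "ay": 0, "az": 0, "fingers": 1}
    - {"x": -0.14, "y": -0.98, "z": 0, "ax": 0, "ay": 0, "az": 0, "fingers": 1}
    - {"x": -0.14, "y": -0.98, "z": 0, "ax": 0, "ay": 0, "az": 0, "fingers": 1}
    - {"x": -0.14, "y": -0.98, "z": 0, "ax": 0, "ay": 0, "az": 0, "fingers": 1}
    - {"x": -0.14, "y": -0.98, "z": 0, "ax": 0, "ay": 0, "az": 0, "fingers": 1}
    - {"x": -0.14, "y": -0.98, "z": 0, "ax": 0, "ay": 0, "az": 0, "fingers": 1}
    - {"x": -0.14, "y": -0.98, "z": 0, "ax": 0, "ay": 0, "az": 0, "fingers": 1}
    - {"x": -0.14, "y": -0.98, "z": 0, "ax": 0, "ay": 0, "az": 0, "fingers": 1}
    - {"x": -0.14, "y": -0.98, "z": 0, "ax": 0, "ay": 0, "az": 0, "fingers": 1}
    - {"x": 0, "y": 0, "z": 0, "ax": 0, "ay": 0, "az": 0, "fingers": 1}
    - {"x": 0, "y": 0, "z": 0, "ax": 0, "ay": 0, "az": 0, "fingers": 1}
    - {"x": 0, "y": 0, "z": 0, "ax": 0, "ay": 0, "az": 0, "fingers": 1}

```text
time_s: 3.92
tool_pos: [0.3581, -0.2095, 0.2311]
ee_rot: [[-1.0, 0.028, -0.0], [0.028, 1.0, 0.001], [0.0, 0.001, -1.0]]
wrist_force: [-0.7, 0.4, 0.0]
width: 0.0853
grip_force: 0.0
```

Run:
```python
from h import *
snap('wrist','w4')
```

>>> apply_moves:
  targets:
    - {"x": 0, "y": -0.8, "z": -0.4, "ax": 0, "ay": 0, "az": 0, "fingers": 1}
    - {"x": 0, "y": -0.8, "z": -0.4, "ax": 0, "ay": 0, "az": 0, "fingers": 1}
    - {"x": 0, "y": -0.8, "z": -0.4, "ax": 0, "ay": 0, "az": 0, "fingers": 1}
    - {"x": 0, "y": 0, "z": 0, "ax": 0, "ay": 0, "az": 0, "fingers": 1}
    - {"x": 0, "y": 0, "z": 0, "ax": 0, "ay": 0, "az": 0, "fingers": 1}

```text
time_s: 4.38
tool_pos: [0.3578, -0.2695, 0.2007]
ee_rot: [[-1.0, 0.029, -0.001], [0.029, 1.0, 0.002], [0.001, 0.002, -1.0]]
wrist_force: [-0.2, 0.4, -0.2]
width: 0.0855
grip_force: 0.0
```

Run:
```python
from h import *
snap('wrist','w5')
print(readout.get_obs()['tool_pos'])
V=[]
for n in('w4','w5'):
    c,im=load(n);u=proj(c,[.44,-.255,.10])[0];print(u)
    x0,y0=max(int(u[0])-70,0),max(int(u[1])-100,0);print(n,x0,y0)
    p=cv2.resize(im[y0:y0+195,x0:x0+140],None,fx=2.8,fy=3,interpolation=cv2.INTER_CUBIC);p=cv2.resize(p,(392,580));V.append(p)
cv2.imwrite('pics/key_v.png',np.hstack(V))
```

```text
[ 0.35803609 -0.26941679  0.20123167]
[232.53366368 289.56812844]
w4 162 189
[302.33743754 306.97198138]
w5 232 206
```

View pics/key_v.png

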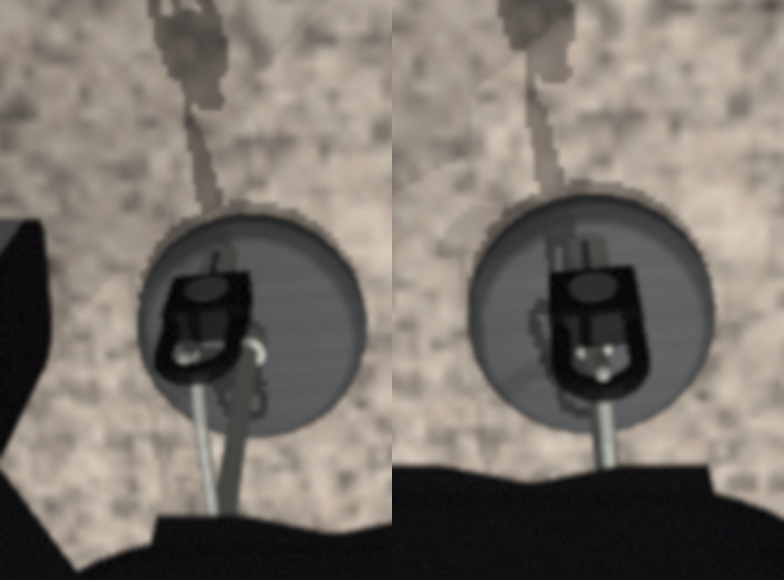

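The left crop (w4) and right crop (w5) show the key hanging. The grip's lower front edge runs from (173,274) to (250,270) on the left and from (550,268) to (635,266) on the right. The eye's top is at (190,384) and (600,402), and the rod runs down and back from there.

```bash
cat > fit.py <<'E'
from h import *
from scipy.optimize import least_squares
k=np.array([2.8,580/195])
O={'w4':(162,189),'w5':(232,206)}
P={'w4':[(173,274),(250,270),(190,384)],'w5':[(158,268),(243,266),(208,402)]}
M=np.array([[-.006,.0135,0],[-.006,-.0135,0],[.003,0,.052]])  # image left is -y world
M[0,1],M[1,1]=-.0135,.0135
def res(p):
    c,s=np.cos(p[3]),np.sin(p[3]);R=np.array([[c,-s,0],[s,c,0],[0,0,1]])
    X=M@R.T+p[:3];return np.concatenate([(proj(load(n)[0],X)-(np.array(P[n])/k+O[n])).ravel() for n in O])
r=least_squares(res,[.44,-.255,.08,0]);print(r.x[:3].round(4),np.degrees(r.x[3]),r.fun.round(1))
for i in range(3): print(tri([(load(n)[0],np.array(P[n][i])/k+O[n]) for n in O])[0].round(4))
# rod: points along it (axis at z .125..) 
c=load('w5')[0]; a=np.array([(602-392,405),(607-392,460)])/k+O['w5'];print('rod',[onz(c,u,.126).round(4) for u in a])
c=load('w4')[0]; a=np.array([(197,392),(210,500)])/k+O['w4'];print('rod',[onz(c,u,.126).round(4) for u in a])
E
python3 fit.py
```

```text
[ 0.4495 -0.2535  0.0751] -0.6625698779267326 [ 0.1 -1.   0.7 -0.   1.   1.5 -1.5 -0.9 -0.9 -0.7  0.4  0.9]
[ 0.4409 -0.2658  0.0813]
[ 0.4403 -0.2399  0.082 ]
[ 0.45   -0.2539  0.1291]
rod [array([ 0.4534, -0.2533,  0.126 ]), array([ 0.4698, -0.252 ,  0.126 ])]
rod [array([ 0.4544, -0.2526,  0.126 ]), array([ 0.4901, -0.251 ,  0.126 ])]
```

>>> apply_moves:
  targets:
    - {"x": 0.89, "y": 0.16, "z": 0, "ax": 0, "ay": 0, "az": 0.18, "fingers": 1}
    - {"x": 0.89, "y": 0.16, "z": 0, "ax": 0, "ay": 0, "az": 0.18, "fingers": 1}
    - {"x": 0.89, "y": 0.16, "z": 0, "ax": 0, "ay": 0, "az": 0.18, "fingers": 1}
    - {"x": 0.89, "y": 0.16, "z": 0, "ax": 0, "ay": 0, "az": 0.18, "fingers": 1}
    - {"x": 0, "y": 0, "z": 0, "ax": 0, "ay": 0, "az": 0, "fingers": 1}
    - {"x": 0, "y": 0, "z": -0.6, "ax": 0, "ay": 0, "az": 0, "fingers": 1}
    - {"x": 0, "y": 0, "z": -0.8, "ax": 0, "ay": 0, "az": 0, "fingers": 1}
    - {"x": 0, "y": 0, "z": -0.8, "ax": 0, "ay": 0, "az": 0, "fingers": 1}
    - {"x": 0, "y": 0, "z": -0.8, "ax": 0, "ay": 0, "az": 0, "fingers": 1}
    - {"x": 0, "y": 0, "z": -0.8, "ax": 0, "ay": 0, "az": 0, "fingers": 1}
    - {"x": 0, "y": 0, "z": -0.8, "ax": 0, "ay": 0, "az": 0, "fingers": 1}
    - {"x": 0, "y": 0, "z": 0, "ax": 0, "ay": 0, "az": 0, "fingers": 1}
    - {"x": 0, "y": 0, "z": 0, "ax": 0, "ay": 0, "az": 0, "fingers": 1}
    - {"x": 0, "y": 0, "z": 0, "ax": 0, "ay": 0, "az": 0, "fingers": 1}

```text
time_s: 5.6
tool_pos: [0.4475, -0.2546, 0.0879]
ee_rot: [[-0.999, -0.034, 0.002], [-0.034, 0.999, -0.002], [-0.002, -0.002, -1.0]]
wrist_force: [0.6, -0.4, 0.9]
width: 0.0851
grip_force: 0.0
```

Run:
```python
from h import *
print(readout.get_obs()['tool_pos'])
snap('wrist','w6',(100,120,460,420,2))
c,_=load('w6');print(proj(c,[[.4405,-.266,.081],[.4405,-.24,.081],[.45,-.2535,.133]])*2-[200,240])
```

```text
[ 0.44745484 -0.25459073  0.08787571]
[[315.1454225  254.95401377]
 [426.93108928 258.67265128]
 [368.93569871 432.52953424]]
```

View pics/w6_v.png

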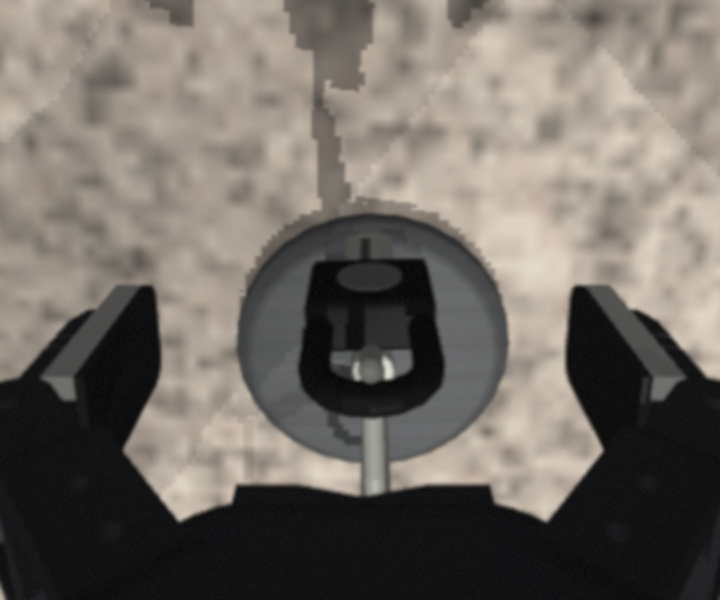

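The key stands centred between the open fingers, with its lower edge from (314,262) to (428,260) and level. I'll close on it.

>>> apply_moves:
  targets:
    - {"x": 0, "y": 0, "z": 0, "ax": 0, "ay": 0, "az": 0, "fingers": -1}
    - {"x": 0, "y": 0, "z": 0, "ax": 0, "ay": 0, "az": 0, "fingers": -1}
    - {"x": 0, "y": 0, "z": 0, "ax": 0, "ay": 0, "az": 0, "fingers": -1}
    - {"x": 0, "y": 0, "z": 0, "ax": 0, "ay": 0, "az": 0, "fingers": -1}
    - {"x": 0, "y": 0, "z": 0, "ax": 0, "ay": 0, "az": 0, "fingers": -1}
    - {"x": 0, "y": 0, "z": 0, "ax": 0, "ay": 0, "az": 0, "fingers": -1}
    - {"x": 0, "y": 0, "z": 0, "ax": 0, "ay": 0, "az": 0, "fingers": -1}
    - {"x": 0, "y": 0, "z": 0, "ax": 0, "ay": 0, "az": 0, "fingers": -1}
    - {"x": 0, "y": 0, "z": 0, "ax": 0, "ay": 0, "az": 0, "fingers": -1}
    - {"x": 0, "y": 0, "z": 0, "ax": 0, "ay": 0, "az": 0, "fingers": -1}

```text
time_s: 6.48
tool_pos: [0.4469, -0.2545, 0.0865]
ee_rot: [[-0.999, -0.033, 0.0], [-0.033, 0.999, -0.0], [-0.0, -0.0, -1.0]]
wrist_force: [-0.3, 0.6, 2.5]
width: 0.0256
grip_force: 59.2
```

>>> apply_moves:
  targets:
    - {"x": 0, "y": 0, "z": 0.2, "ax": 0, "ay": 0, "az": 0, "fingers": -1}
    - {"x": 0, "y": 0, "z": 0.2, "ax": 0, "ay": 0, "az": 0, "fingers": -1}
    - {"x": 0, "y": 0, "z": 0.2, "ax": 0, "ay": 0, "az": 0, "fingers": -1}
    - {"x": 0, "y": 0, "z": 0, "ax": 0, "ay": 0, "az": 0, "fingers": -1}
    - {"x": 0, "y": 0, "z": 0, "ax": 0, "ay": 0, "az": 0, "fingers": -1}

```text
time_s: 6.9
tool_pos: [0.4469, -0.2547, 0.1018]
ee_rot: [[-0.999, -0.033, 0.001], [-0.033, 0.999, -0.001], [-0.001, -0.001, -1.0]]
wrist_force: [-0.3, 0.5, -0.8]
width: 0.0257
grip_force: 58.9
```

>>> apply_moves:
  targets:
    - {"x": -0.3, "y": -0.01, "z": 0, "ax": 0, "ay": 0, "az": 0, "fingers": -1}
    - {"x": -0.3, "y": -0.01, "z": 0, "ax": 0, "ay": 0, "az": 0, "fingers": -1}
    - {"x": -0.3, "y": -0.01, "z": 0, "ax": 0, "ay": 0, "az": 0, "fingers": -1}
    - {"x": -0.3, "y": -0.01, "z": 0, "ax": 0, "ay": 0, "az": 0, "fingers": -1}
    - {"x": -0.3, "y": -0.01, "z": 0, "ax": 0, "ay": 0, "az": 0, "fingers": -1}
    - {"x": -0.3, "y": -0.01, "z": 0, "ax": 0, "ay": 0, "az": 0, "fingers": -1}
    - {"x": 0, "y": 0, "z": 0, "ax": 0, "ay": 0, "az": 0, "fingers": -1}

```text
time_s: 7.48
tool_pos: [0.4003, -0.2558, 0.101]
ee_rot: [[-0.999, -0.032, -0.001], [-0.032, 0.999, 0.0], [0.001, 0.0, -1.0]]
wrist_force: [-0.6, -0.4, -0.6]
width: 0.0258
grip_force: 58.9
```

>>> apply_moves:
  targets:
    - {"x": 0, "y": 0, "z": 0.95, "ax": 0, "ay": 0, "az": 0, "fingers": -1}
    - {"x": 0, "y": 0, "z": 0.95, "ax": 0, "ay": 0, "az": 0, "fingers": -1}
    - {"x": 0, "y": 0, "z": 0.95, "ax": 0, "ay": 0, "az": 0, "fingers": -1}
    - {"x": 0.18, "y": 1, "z": 0.11, "ax": 0, "ay": 0, "az": -1, "fingers": -1}
    - {"x": 0.18, "y": 1, "z": 0.11, "ax": 0, "ay": 0, "az": -1, "fingers": -1}
    - {"x": 0.18, "y": 1, "z": 0.11, "ax": 0, "ay": 0, "az": -1, "fingers": -1}
    - {"x": 0.18, "y": 1, "z": 0.11, "ax": 0, "ay": 0, "az": -1, "fingers": -1}
    - {"x": 0.18, "y": 1, "z": 0.11, "ax": 0, "ay": 0, "az": -1, "fingers": -1}
    - {"x": 0.18, "y": 1, "z": 0.11, "ax": 0, "ay": 0, "az": -1, "fingers": -1}
    - {"x": 0.18, "y": 1, "z": 0.11, "ax": 0, "ay": 0, "az": -1, "fingers": -1}
    - {"x": 0.18, "y": 1, "z": 0.11, "ax": 0, "ay": 0, "az": -1, "fingers": -1}
    - {"x": 0.18, "y": 1, "z": 0.11, "ax": 0, "ay": 0, "az": -1, "fingers": -1}
    - {"x": 0.18, "y": 1, "z": 0.11, "ax": 0, "ay": 0, "az": -1, "fingers": -1}
    - {"x": 0.18, "y": 1, "z": 0.11, "ax": 0, "ay": 0, "az": -1, "fingers": -1}
    - {"x": 0.18, "y": 1, "z": 0.11, "ax": 0, "ay": 0, "az": -1, "fingers": -1}
    - {"x": 0.18, "y": 1, "z": 0.11, "ax": 0, "ay": 0, "az": -1, "fingers": -1}
    - {"x": 0.18, "y": 1, "z": 0.11, "ax": 0, "ay": 0, "az": -1, "fingers": -1}
    - {"x": 0.18, "y": 1, "z": 0.11, "ax": 0, "ay": 0, "az": -1, "fingers": -1}
    - {"x": 0.18, "y": 1, "z": 0.11, "ax": 0, "ay": 0, "az": -1, "fingers": -1}
    - {"x": 0.18, "y": 1, "z": 0.11, "ax": 0, "ay": 0, "az": -1, "fingers": -1}

```text
time_s: 9.15
tool_pos: [0.4783, 0.1704, 0.2195]
ee_rot: [[-0.116, 0.993, 0.0], [0.993, 0.116, 0.0], [0.0, 0.0, -1.0]]
wrist_force: [1.2, -0.2, -0.7]
width: 0.0257
grip_force: 58.9
```

>>> apply_moves:
  targets:
    - {"x": 0.14, "y": 0.83, "z": 0, "ax": 0, "ay": 0, "az": -1, "fingers": -1}
    - {"x": 0.14, "y": 0.83, "z": 0, "ax": 0, "ay": 0, "az": -1, "fingers": -1}
    - {"x": 0.14, "y": 0.83, "z": 0, "ax": 0, "ay": 0, "az": -1, "fingers": -1}
    - {"x": 0, "y": 0, "z": 0, "ax": 0, "ay": 0, "az": 0, "fingers": -1}
    - {"x": 0, "y": 0, "z": 0, "ax": 0, "ay": 0, "az": 0, "fingers": -1}
    - {"x": 0, "y": 0, "z": 0, "ax": 0, "ay": 0, "az": 0, "fingers": -1}
    - {"x": 0, "y": 0, "z": 0, "ax": 0, "ay": 0, "az": 0, "fingers": -1}

```text
time_s: 9.73
tool_pos: [0.4887, 0.2306, 0.2192]
ee_rot: [[0.141, 0.99, -0.0], [0.99, -0.141, -0.0], [-0.0, -0.0, -1.0]]
wrist_force: [-0.3, 0.0, -0.7]
width: 0.026
grip_force: 58.9
```

Run:
```python
from h import *
o=readout.get_obs();print(o['time_s'],o['tool_pos'],o['joint_positions'].round(2),np.degrees(np.arctan2(o['ee_rot'][1,1],o['ee_rot'][0,1])))
snap('wrist','w7',(100,120,460,420,2.2))
c,_=load('w7');T=o['tool_pos'];R=o['ee_rot']
print((proj(c,[[.487,.2313,.097]])[0]-[100,120])*2.2)
```

```text
9.7333 [0.48866744 0.23056691 0.21920063] [ 0.23 -0.    1.85 -0.    1.29  0.37] -8.095748846884726
[391.45026785 178.13816028]
```

View pics/w7_v.png

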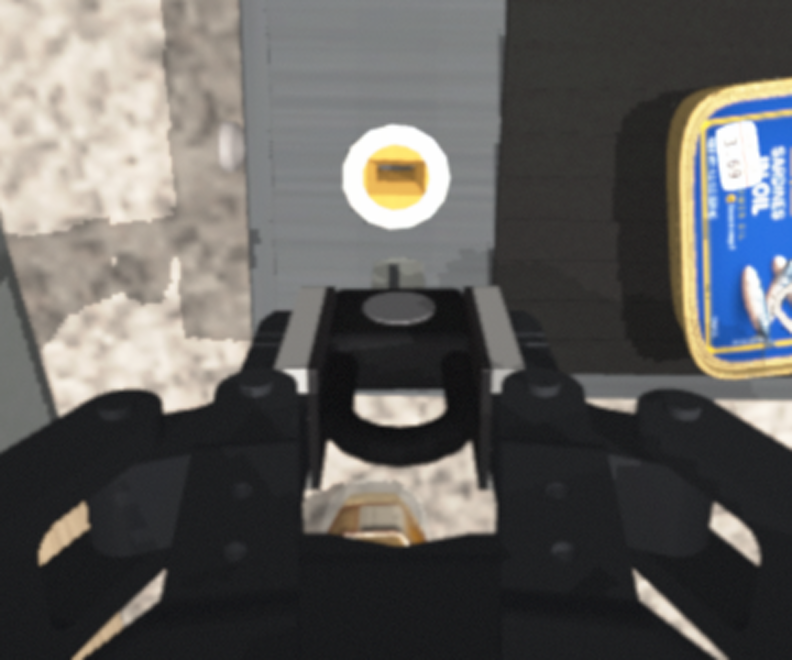

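The slot is level in the picture and centred at about (397,174). The ring's centre is at (396,177). The held key's lower edge runs from (330,290) to (468,290), its blade tip is near (398,258), and the top of its eye is near (398,465).

```bash
cat > kf.py <<'E'
from h import *
from scipy.optimize import least_squares
from scipy.spatial.transform import Rotation as Ro
def keyfit(c,T,R,pts,prior_d=.0055):
    M=np.array([[.006,-.0135,0],[.006,.0135,0],[.002,0,.028],[-.003,0,-.052]])
    W=np.array([1,1,1,.7])
    def res(p):
        X=(Ro.from_euler('zy',p[3:]).apply(M)+p[:3])@R.T+T
        return np.r_[((proj(c,X)-pts)*W[:,None]).ravel(),(p[2]-prior_d)/.0015,p[4]/.05]
    r=least_squares(res,[0,0,prior_d,0,0],x_scale=[.01,.01,.01,.1,.1]);return r
if __name__=='__main__':
    c,im=load('w7');o=readout.get_obs();T,R=o['tool_pos'],o['ee_rot']
    pts=np.array([(330,290),(468,290),(398,258),(398,465)])/2.2+[100,120]
    r=keyfit(c,T,R,pts);print('x,y,d mm',(r.x[:3]*1e3).round(2),'yaw,tilt deg',np.degrees(r.x[3:]).round(2),r.fun.round(1))
    K=T+R@r.x[:3];tip=T+R@(Ro.from_euler('zy',r.x[3:]).apply([0,0,.028])+r.x[:3])
    u,e=ring(im,proj(c,[.487,.2313,.097])[0],40);L=onz(c,u,.097)
    print('shoulder',K,'tip',tip,'lock',L,'ring px',u)
    c3=[(load(n)[0],ring(load(n)[1],proj(load(n)[0],[.487,.2313,.097])[0])[0]) for n in('w2','w3')]+[(c,u)]
    print(tri(c3))
    a,b=(onz(c,np.array(q)/2.2+[100,120],.092) for q in((374,172),(419,172)))
    d=b-a;print('slot yaw',np.degrees(np.arctan2(d[1],d[0])),'mid',(a+b)/2)
    print('to go units xy',(L-tip)[:2]/.025)
E
python3 kf.py
```

```text
x,y,d mm [1.16 0.73 5.11] yaw,tilt deg [ 0.11 -2.46] [ 1.9 -1.6 -2.3 -1.5  0.2  2.   0.2  1.4 -0.3 -0.9]
shoulder [0.48961196 0.23157135 0.21415647] tip [0.48944126 0.23037815 0.18618242] lock [0.48843907 0.23200397 0.097     ] ring px [279.59919357 199.87550354]
(array([0.48830322, 0.23135705, 0.09459   ]), [array([ 0.12057291, -0.07873163]), array([-0.07223595,  0.11021701]), array([-0.04076724,  0.05777326])])
slot yaw -8.058281817182358 mid [0.48894033 0.23207673 0.092     ]
to go units xy [-0.04008756  0.06503275]
```

>>> apply_moves:
  targets:
    - {"x": -0.04, "y": 0.06, "z": -0.5, "ax": 0, "ay": 0, "az": 0, "fingers": -1}
    - {"x": 0, "y": 0, "z": -0.6, "ax": 0, "ay": 0, "az": 0, "fingers": -1}
    - {"x": 0, "y": 0, "z": -0.6, "ax": 0, "ay": 0, "az": 0, "fingers": -1}
    - {"x": 0, "y": 0, "z": -0.6, "ax": 0, "ay": 0, "az": 0, "fingers": -1}
    - {"x": 0, "y": 0, "z": -0.6, "ax": 0, "ay": 0, "az": 0, "fingers": -1}
    - {"x": 0, "y": 0, "z": 0, "ax": 0, "ay": 0, "az": 0, "fingers": -1}
    - {"x": 0, "y": 0, "z": 0, "ax": 0, "ay": 0, "az": 0, "fingers": -1}
    - {"x": 0, "y": 0, "z": 0, "ax": 0, "ay": 0, "az": 0, "fingers": -1}

```text
time_s: 10.45
tool_pos: [0.4881, 0.2327, 0.1473]
ee_rot: [[0.141, 0.99, 0.001], [0.99, -0.141, 0.0], [0.0, 0.001, -1.0]]
wrist_force: [-0.9, -0.1, 0.6]
width: 0.0256
grip_force: 59.0
```

Run:
```python
from h import *
o=readout.get_obs();T,R=o['tool_pos'],o['ee_rot'];print(T,np.degrees(np.arctan2(R[1,1],R[0,1])))
c,im=snap('wrist','w8',(180,190,380,340,4))
q=lambda X:((proj(c,X)-[180,190])*4).round(0).tolist()
print('ring',q([[.4884,.2318,.097]]),'tip',q([T+R@[.001,.0007,.0335]]))
```

```text
[0.48811005 0.23269333 0.14731335] -8.09934696457325
ring [[402.0, 174.0]] tip [[404.0, 203.0]]
```

View pics/w8_v.png

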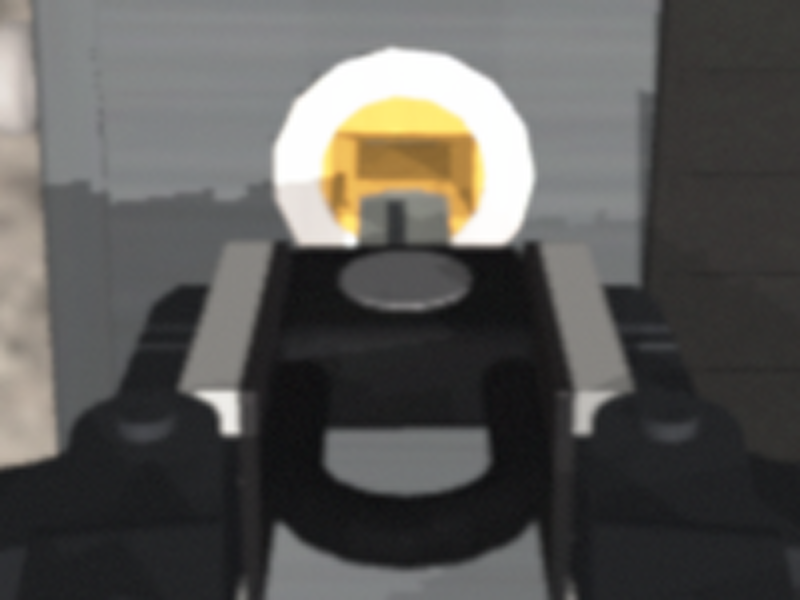

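The blade tip spans x 360–448 (centre 404) at about row 192. The ring spans x 275–533 (centre 404), so it is aligned along the slot. I'll check the other direction by fitting the visible ring arc.

Run:
```python
from h import *
from scipy.optimize import least_squares
c,im=load('w8');o=readout.get_obs();T,R=o['tool_pos'],o['ee_rot']
m=(im.astype(int).min(2)>165).astype(np.uint8);m[:195]=0;m[236:]=0
g=proj(c,[.4884,.232,.097])[0].astype(int);m[:,:g[0]-40]=0;m[:,g[0]+40:]=0
C=max(cv2.findContours(m,cv2.RETR_EXTERNAL,cv2.CHAIN_APPROX_NONE)[0],key=cv2.contourArea)[:,0].astype(float)
C=C[C[:,1]<228]
th=np.linspace(0,2*np.pi,720)
def res(p):
    P=proj(c,np.c_[p[0]+p[2]*np.cos(th),p[1]+p[2]*np.sin(th),np.full(720,.097)]);d=np.linalg.norm(C[:,None]-P,axis=2).min(1)
    return d
r=least_squares(res,[.4884,.232,.0195],loss='soft_l1',x_scale=.01,diff_step=1e-4);L=np.r_[r.x[:2],.097];print(r.x,np.abs(r.fun).mean())
print('lock in tool xy mm',(R.T@(L-T)*1e3).round(2))
# blade: middle of tip; rows for candidate key x
from kf import keyfit
k=4;pts=np.array([(272,243),(540,243),(404,194),(404,566)])/k+[180,190]
f=keyfit(c,T,R,pts);print((f.x[:3]*1e3).round(2),np.degrees(f.x[3:]).round(2),f.fun.round(1))
```

```text
[0.48824399 0.23110465 0.01928539] 4.543721374626417
lock in tool xy mm [-1.78 -0.   50.78]
[2.16 0.55 3.09] [ 0.11 -3.31] [ 3.5 -1.  -3.9 -0.9  0.3  1.   0.1  0.9 -1.6 -1.2]
```

Run:
```python
from h import *
from scipy.optimize import least_squares
from kf import keyfit
c,im=load('w8');o=readout.get_obs();T,R=o['tool_pos'],o['ee_rot']
b=cv2.resize(im[190:340,180:380],None,fx=4,fy=4,interpolation=cv2.INTER_CUBIC).astype(int).min(2)
cols=np.arange(310,500,5);C=np.array([(x,np.argmax(b[:,x]>175)) for x in cols],float)/4+[180,190]
rows=np.arange(110,170,5)
C2=np.array([(np.argmax(b[y,:]*(np.arange(800)>200)>175),y) for y in rows]+[(799-np.argmax((b[y,:]*(np.arange(800)<600))[::-1]>175),y) for y in rows],float)/4+[180,190]
C=np.r_[C,C2]
th=np.linspace(0,2*np.pi,1440)
def res(p):
    P=proj(c,np.c_[p[0]+p[2]*np.cos(th),p[1]+p[2]*np.sin(th),np.full(1440,.097)]);return np.linalg.norm(C[:,None]-P,axis=2).min(1)
r=least_squares(res,[.4884,.232,.0195],loss='soft_l1',x_scale=.01,diff_step=1e-3);L=np.r_[r.x[:2],.097];print(r.x.round(4),np.abs(r.fun).mean())
print('lock in tool mm',(R.T@(L-T)*1e3).round(2))
for w in((286,526),(280,530)):
    pts=np.array([(w[0],244),(w[1],244),(404,194),(404,566)])/4+[180,190]
    f=keyfit(c,T,R,pts);print((f.x[:3]*1e3).round(2),np.degrees(f.x[3:]).round(2),f.fun.round(1), 'tip x',(f.x[0]+.028*np.sin(f.x[4]))*1e3)
```

```text
[0.4885 0.2316 0.0193] 0.2124891776380561
lock in tool mm [-1.28  0.16 50.78]
[0.91 0.55 5.68] [ 0.12 -2.71] [ 0.5 -0.9 -0.9 -0.7  0.3  1.   0.1  0.8  0.1 -0.9] tip x -0.418120961240548
[1.31 0.49 4.79] [ 0.01 -2.93] [ 1.7 -0.9 -1.9 -0.9  0.2  1.1  0.   0.8 -0.5 -1. ] tip x -0.11716261522993392
```

>>> apply_moves:
  targets:
    - {"x": -0.026, "y": -0.065, "z": 0, "ax": 0, "ay": 0, "az": 0, "fingers": -1}
    - {"x": 0, "y": 0, "z": -0.2, "ax": 0, "ay": 0, "az": 0, "fingers": -1}
    - {"x": 0, "y": 0, "z": -0.2, "ax": 0, "ay": 0, "az": 0, "fingers": -1}
    - {"x": 0, "y": 0, "z": -0.2, "ax": 0, "ay": 0, "az": 0, "fingers": -1}
    - {"x": 0, "y": 0, "z": -0.2, "ax": 0, "ay": 0, "az": 0, "fingers": -1}
    - {"x": 0, "y": 0, "z": -0.1, "ax": 0, "ay": 0, "az": 0, "fingers": -1}
    - {"x": 0, "y": 0, "z": 0, "ax": 0, "ay": 0, "az": 0, "fingers": -1}
    - {"x": 0, "y": 0, "z": 0, "ax": 0, "ay": 0, "az": 0, "fingers": -1}

```text
time_s: 11.17
tool_pos: [0.487, 0.2312, 0.124]
ee_rot: [[0.141, 0.99, -0.001], [0.99, -0.141, -0.0], [-0.0, -0.001, -1.0]]
wrist_force: [-1.2, -1.0, -0.2]
width: 0.0256
grip_force: 59.0
```

>>> apply_moves:
  targets:
    - {"x": 0, "y": 0, "z": -0.1, "ax": 0, "ay": 0, "az": 0, "fingers": -1}
    - {"x": 0, "y": 0, "z": -0.1, "ax": 0, "ay": 0, "az": 0, "fingers": -1}
    - {"x": 0, "y": 0, "z": -0.1, "ax": 0, "ay": 0, "az": 0, "fingers": -1}
    - {"x": 0, "y": 0, "z": 0, "ax": 0, "ay": 0, "az": 0, "fingers": -1}
    - {"x": 0, "y": 0, "z": 0, "ax": 0, "ay": 0, "az": 0, "fingers": -1}

```text
time_s: 11.58
tool_pos: [0.4869, 0.2312, 0.1165]
ee_rot: [[0.141, 0.99, -0.0], [0.99, -0.141, -0.0], [-0.0, -0.0, -1.0]]
wrist_force: [0.5, -0.1, -1.2]
width: 0.0257
grip_force: 59.0
```

>>> apply_moves:
  targets:
    - {"x": 0, "y": 0, "z": -0.1, "ax": 0, "ay": 0, "az": 0, "fingers": -1}
    - {"x": 0, "y": 0, "z": -0.1, "ax": 0, "ay": 0, "az": 0, "fingers": -1}
    - {"x": 0, "y": 0, "z": -0.1, "ax": 0, "ay": 0, "az": 0, "fingers": -1}
    - {"x": 0, "y": 0, "z": -0.1, "ax": 0, "ay": 0, "az": 0, "fingers": -1}
    - {"x": 0, "y": 0, "z": -0.05, "ax": 0, "ay": 0, "az": 0, "fingers": -1}
    - {"x": 0, "y": 0, "z": 0, "ax": 0, "ay": 0, "az": 0, "fingers": -1}
    - {"x": 0, "y": 0, "z": 0, "ax": 0, "ay": 0, "az": 0, "fingers": -1}

```text
time_s: 12.17
tool_pos: [0.4871, 0.2312, 0.1056]
ee_rot: [[0.141, 0.99, -0.0], [0.99, -0.141, 0.0], [-0.0, -0.0, -1.0]]
wrist_force: [-0.3, 0.3, 1.9]
width: 0.0257
grip_force: 59.1
```

>>> apply_moves:
  targets:
    - {"x": 0, "y": 0, "z": -0.04, "ax": 0, "ay": 0, "az": 0, "fingers": -1}
    - {"x": 0, "y": 0, "z": -0.04, "ax": 0, "ay": 0, "az": 0, "fingers": -1}
    - {"x": 0, "y": 0, "z": -0.02, "ax": 0, "ay": 0, "az": 0, "fingers": -1}
    - {"x": 0, "y": 0, "z": 0, "ax": 0, "ay": 0, "az": 0, "fingers": -1}
    - {"x": 0, "y": 0, "z": 0, "ax": 0, "ay": 0, "az": 0, "fingers": -1}

```text
time_s: 12.58
tool_pos: [0.4872, 0.2312, 0.1031]
ee_rot: [[0.141, 0.99, 0.0], [0.99, -0.141, 0.0], [0.0, 0.0, -1.0]]
wrist_force: [-0.7, -0.5, 1.5]
width: 0.0257
grip_force: 59.2
```

>>> apply_moves:
  targets:
    - {"x": 0, "y": 0, "z": -0.04, "ax": 0, "ay": 0, "az": 0, "fingers": -1}
    - {"x": 0, "y": 0, "z": -0.02, "ax": 0, "ay": 0, "az": 0, "fingers": -1}
    - {"x": 0, "y": 0, "z": 0, "ax": 0, "ay": 0, "az": 0, "fingers": -1}
    - {"x": 0, "y": 0, "z": 0, "ax": 0, "ay": 0, "az": 0, "fingers": -1}

```text
time_s: 12.92
tool_pos: [0.4873, 0.2313, 0.1025]
ee_rot: [[0.14, 0.99, 0.0], [0.99, -0.14, -0.0], [-0.0, 0.0, -1.0]]
wrist_force: [-2.9, -0.7, 8.0]
width: 0.0259
grip_force: 60.0
```

>>> apply_moves:
  targets:
    - {"x": 0.002, "y": 0.004, "z": 0, "ax": 0, "ay": 0, "az": -0.8, "fingers": -1}
    - {"x": 0.002, "y": 0.004, "z": 0, "ax": 0, "ay": 0, "az": -0.8, "fingers": -1}
    - {"x": 0.002, "y": 0.004, "z": 0, "ax": 0, "ay": 0, "az": -0.8, "fingers": -1}
    - {"x": 0.002, "y": 0.004, "z": 0, "ax": 0, "ay": 0, "az": -0.8, "fingers": -1}
    - {"x": 0.002, "y": 0.004, "z": 0, "ax": 0, "ay": 0, "az": -0.8, "fingers": -1}
    - {"x": 0.002, "y": 0.004, "z": 0, "ax": 0, "ay": 0, "az": -0.8, "fingers": -1}
    - {"x": 0, "y": 0, "z": 0, "ax": 0, "ay": 0, "az": 0, "fingers": -1}

```text
time_s: 13.5
tool_pos: [0.4871, 0.2307, 0.1025]
ee_rot: [[0.532, 0.846, -0.002], [0.846, -0.532, -0.003], [-0.003, 0.0, -1.0]]
wrist_force: [-5.3, -6.4, 10.9]
width: 0.0257
grip_force: 60.3
```

Run:
```python
from h import *
o=readout.get_obs();print(o['torque'].round(3),o['wrist_force'].round(2))
s=cal('scene');im=vision.camera('scene')[...,::-1];cv2.imwrite('pics/sc2.png',im)
a=cv2.imread('pics/scene0.png');print(np.abs(im.astype(int)-a)[200:230,205:245].mean())
```

```text
[-1.158e+00  9.280e-01  1.000e-03] [-5.35 -6.39 10.94]
9.10138888888889
```

>>> apply_moves:
  targets:
    - {"x": -0.02, "y": -0.03, "z": 0, "ax": 0, "ay": 0, "az": -0.4, "fingers": -1}
    - {"x": -0.02, "y": -0.02, "z": 0, "ax": 0, "ay": 0, "az": -0.4, "fingers": -1}
    - {"x": 0, "y": 0, "z": 0, "ax": 0, "ay": 0, "az": 0, "fingers": -1}
    - {"x": 0, "y": 0, "z": 0, "ax": 0, "ay": 0, "az": 0, "fingers": -1}

```text
time_s: 13.88
tool_pos: [0.4869, 0.2304, 0.1025]
ee_rot: [[0.589, 0.808, 0.001], [0.808, -0.589, -0.0], [0.0, 0.001, -1.0]]
wrist_force: [-2.5, -1.8, 6.7]
width: 0.0259
grip_force: 59.8
```

>>> apply_moves:
  targets:
    - {"x": 0, "y": 0, "z": 0, "ax": 0, "ay": 0, "az": -0.8, "fingers": -1}
    - {"x": 0, "y": 0, "z": 0, "ax": 0, "ay": 0, "az": -0.8, "fingers": -1}
    - {"x": 0, "y": 0, "z": 0, "ax": 0, "ay": 0, "az": -0.8, "fingers": -1}
    - {"x": 0, "y": 0, "z": 0, "ax": 0, "ay": 0, "az": -0.8, "fingers": -1}
    - {"x": 0, "y": 0, "z": 0, "ax": 0, "ay": 0, "az": -0.8, "fingers": -1}
    - {"x": 0, "y": 0, "z": 0, "ax": 0, "ay": 0, "az": -0.8, "fingers": -1}
    - {"x": 0, "y": 0, "z": 0, "ax": 0, "ay": 0, "az": 0, "fingers": -1}
    - {"x": 0, "y": 0, "z": 0, "ax": 0, "ay": 0, "az": 0, "fingers": -1}

```text
time_s: 14.55
tool_pos: [0.4865, 0.2307, 0.1025]
ee_rot: [[0.867, 0.499, -0.0], [0.499, -0.867, 0.0], [-0.0, -0.0, -1.0]]
wrist_force: [-3.8, -0.9, 8.5]
width: 0.0256
grip_force: 59.9
```

>>> apply_moves:
  targets:
    - {"x": -0.02, "y": 0, "z": 0, "ax": 0, "ay": 0, "az": -0.8, "fingers": -1}
    - {"x": -0.01, "y": 0, "z": 0, "ax": 0, "ay": 0, "az": -0.8, "fingers": -1}
    - {"x": 0, "y": 0, "z": 0, "ax": 0, "ay": 0, "az": -0.8, "fingers": -1}
    - {"x": 0, "y": 0, "z": 0, "ax": 0, "ay": 0, "az": -0.8, "fingers": -1}
    - {"x": 0, "y": 0, "z": 0, "ax": 0, "ay": 0, "az": -0.8, "fingers": -1}
    - {"x": 0, "y": 0, "z": 0, "ax": 0, "ay": 0, "az": -0.8, "fingers": -1}
    - {"x": 0, "y": 0, "z": 0, "ax": 0, "ay": 0, "az": -0.8, "fingers": -1}
    - {"x": 0, "y": 0, "z": 0, "ax": 0, "ay": 0, "az": -0.4, "fingers": -1}
    - {"x": 0, "y": 0, "z": 0, "ax": 0, "ay": 0, "az": 0, "fingers": -1}
    - {"x": 0, "y": 0, "z": 0, "ax": 0, "ay": 0, "az": 0, "fingers": -1}
    - {"x": 0, "y": 0, "z": 0, "ax": 0, "ay": 0, "az": 0, "fingers": -1}

```text
time_s: 15.47
tool_pos: [0.4861, 0.2312, 0.1025]
ee_rot: [[1.0, -0.001, 0.001], [-0.001, -1.0, 0.001], [0.001, -0.001, -1.0]]
wrist_force: [-1.9, 1.2, 7.2]
width: 0.0259
grip_force: 59.8
```

Run:
```python
from h import *
o=readout.get_obs();print(o['torque'].round(3),o['joint_positions'].round(2))
c,im=snap('scene','sc3',(180,140,320,240,5.5))
```

```text
[0.275 0.451 0.058] [0.23 0.14 1.93 0.   1.07 1.8 ]
```

View pics/sc3_v.png

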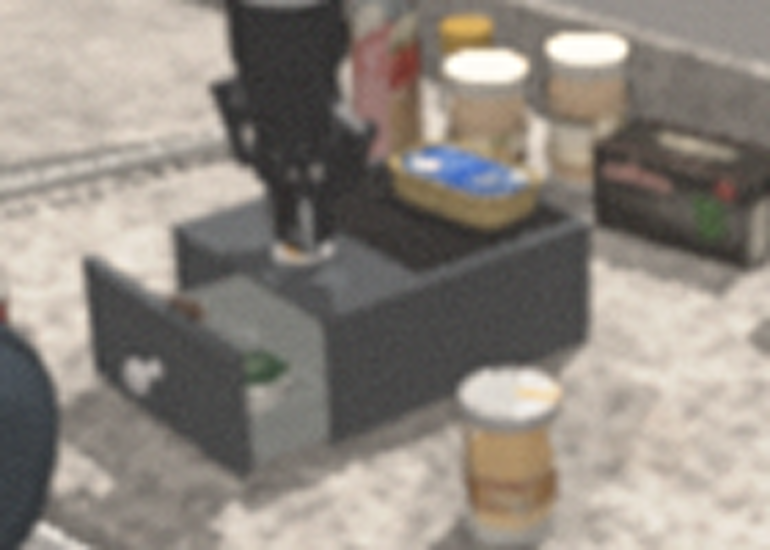

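The drawer is out: its front runs from about (90,260) to (245,470), the tins and jar are undisturbed, and the key is in the lock at (305,250). I'll release and lift away.

>>> apply_moves:
  targets:
    - {"x": 0, "y": 0, "z": 0, "ax": 0, "ay": 0, "az": 0, "fingers": 0.3}
    - {"x": 0, "y": 0, "z": 0, "ax": 0, "ay": 0, "az": 0, "fingers": 0.3}
    - {"x": 0, "y": 0, "z": 0, "ax": 0, "ay": 0, "az": 0, "fingers": 0.3}
    - {"x": 0, "y": 0, "z": 0, "ax": 0, "ay": 0, "az": 0, "fingers": 0.3}
    - {"x": 0, "y": 0, "z": 0, "ax": 0, "ay": 0, "az": 0, "fingers": 0.3}
    - {"x": 0, "y": 0, "z": 0, "ax": 0, "ay": 0, "az": 0, "fingers": 0.3}
    - {"x": 0, "y": 0, "z": 0, "ax": 0, "ay": 0, "az": 0, "fingers": 0.3}

```text
time_s: 16.1
tool_pos: [0.4856, 0.2305, 0.1015]
ee_rot: [[1.0, -0.002, -0.0], [-0.002, -1.0, -0.0], [-0.0, 0.0, -1.0]]
wrist_force: [-1.3, 0.1, -0.4]
width: 0.0556
grip_force: 0.0
```

>>> apply_moves:
  targets:
    - {"x": 0, "y": 0, "z": 0.3, "ax": 0, "ay": 0, "az": 0, "fingers": 0.3}
    - {"x": 0, "y": 0, "z": 0.6, "ax": 0, "ay": 0, "az": 0, "fingers": 0.3}
    - {"x": 0, "y": 0, "z": 0.8, "ax": 0, "ay": 0, "az": 0, "fingers": 0.3}
    - {"x": 0, "y": 0, "z": 0.8, "ax": 0, "ay": 0, "az": 0, "fingers": 0.3}
    - {"x": 0, "y": 0, "z": 0.8, "ax": 0, "ay": 0, "az": 0, "fingers": 0.3}
    - {"x": 0, "y": 0, "z": 0.8, "ax": 0, "ay": 0, "az": 0, "fingers": 0.3}
    - {"x": 0, "y": 0, "z": 0, "ax": 0, "ay": 0, "az": 0, "fingers": 0.3}
    - {"x": 0, "y": 0, "z": 0, "ax": 0, "ay": 0, "az": 0, "fingers": 0.3}
    - {"x": 0, "y": 0, "z": 0, "ax": 0, "ay": 0, "az": 0, "fingers": 0.3}

```text
time_s: 16.85
tool_pos: [0.4851, 0.2304, 0.2033]
ee_rot: [[1.0, -0.001, -0.001], [-0.001, -1.0, -0.0], [-0.001, 0.0, -1.0]]
wrist_force: [-0.2, -0.2, -1.4]
width: 0.0555
grip_force: 0.0
```

Run:
```python
from h import *
o=readout.get_obs();print(o['tool_pos'],o['width'],o['wrist_force'].round(1))
_,a=snap('scene','sc4');_,b=snap('wrist','w9')
V=[cv2.resize(a[150:240,190:280],(390,390),interpolation=cv2.INTER_CUBIC),cv2.resize(b[150:350,180:380],(390,390),interpolation=cv2.INTER_CUBIC)]
cv2.imwrite('pics/end_v.png',np.hstack(V))
```

```text
[0.48513433 0.23041732 0.20328185] 0.05551021655557946 [-0.2 -0.2 -1.4]
```

View pics/end_v.png

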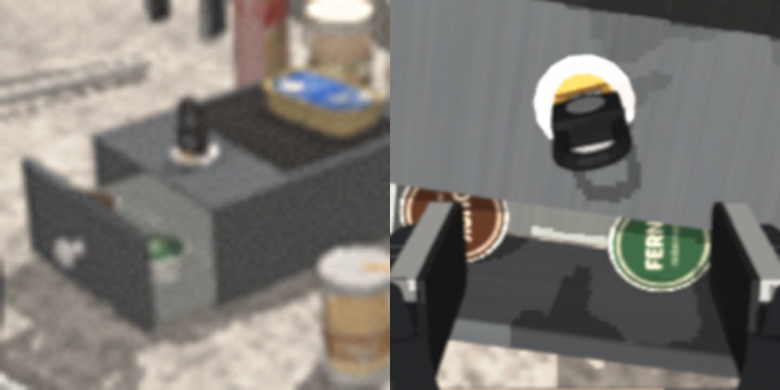

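The key stands upright on the ring, at (192,125) in the left crop and (592,125) in the right. The slot edge shows the plug turned about 1.17 rad. The drawer is out and the hand is clear, so I'll hand in.

```bash
python3 -c "
from workcell import robot
print(robot.hand_in())"
```

```text
the job is handed in; nothing more can be done
None
```

The drawer is unlocked and sprung out, the key stands fully home in the turned lock, the hand is clear, no bystander was seen to shift, and the job was handed in at about 17 s; the hand-in call gave no verdict.

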